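# Put the washed spanner and measuring cylinder on the drying pegs

### The job

The loose spanner and the measuring cylinder lying on the bench have just been washed: put both up to dry. Hang the spanner by its eye on the free short peg of the one sloped stand, and put the cylinder upside down over the free long peg of the other, each pushed fully home against the peg's collar and let go. Do not knock the other things on the bench about.

Things in the scene. Friction and masses are not known exactly. Their poses are not given: they have to be found in the camera images.
- spanner: Loose flat steel spanner, 155 mm long, 10 mm thick, lying on the bench. Origin: middle of its 16 mm wide handle, on the underside; x along the handle to the eye, z up (normal to the flat). Handle from x=-42 to +42 mm; round eye (38 mm outside, 21 mm through hole along z) centred at x=+60 mm; open jaw 34 mm wide at x=-42 to -76 mm.
- spanner_eye (a point): Centre of the spanner's eye, at mid thickness (5 mm from either flat).
- cylinder: Loose white measuring cylinder (tall narrow vessel), 140 mm long, lying on its hexagonal foot and guard collar. x: along its axis to the open mouth. Origin: midway, 23 mm below the axis as it lies. Barrel 33 mm outside, 27 mm inside; closed end 6 mm thick. Foot 46 mm across flats (53 over corners), x=-70 to -62 mm; collar same size, x=+42 to +50 mm; grip the bare barrel between.
- cylinder_mouth (a point): Centre of the cylinder's open mouth, on its axis (x=+70 mm).
- cylinder_foot (a point): Centre of the underside of the cylinder's foot, on its axis (x=-70 mm).
- hang_stand: Fixed blue-grey stand, 180 mm wide, 165 mm deep, 180 mm high; its 45 degree sloped face looks up and to its -x (roughly to the robot). Origin: centre of its underside. Two short pegs 90 mm apart in y: the one at +y already carries a spanner (fixed there), the one at -y is free.
- hang_peg: The free short peg of hang_stand: 14 mm diameter, round tip, 45 mm long, square to the sloped face, so leaning 45 degrees from vertical towards the robot. Origin: on its axis at the top of its base collar (26 mm diameter, 6 mm high above the face); z along the peg to the tip, x up the slope, y across the stand.
- hang_peg_tip (a point): Tip of the free short peg.
- dry_stand: Fixed blue-grey stand like the other, with two long pegs 90 mm apart in y; the one at +y already carries an upside-down measuring cylinder (fixed there), the one at -y is free. Origin: centre of its underside.
- dry_peg: The free long peg of dry_stand: 18 mm diameter, round tip, 100 mm long, square to the sloped face, leaning 45 degrees from vertical towards the robot. Origin: on its axis at the top of its base collar (44 mm diameter, 6 mm high above the face), where the mouth comes to rest; z along the peg to the tip, x up the slope, y across the stand.
- dry_peg_tip (a point): Tip of the free long peg.
- bottle_a: Bystander: clear glass solvent bottle with cap, 66 mm diameter, 150 mm high; origin at the centre of its underside.
- bottle_b: Bystander: amber glass solvent bottle with cap, 66 mm diameter, 150 mm high; origin at the centre of its underside.
- vial_jar: Bystander: small glass jar with black lid, 32 mm diameter, 45 mm high; origin at the centre of its underside.
- beaker: Bystander: small glass beaker, 48 mm diameter, 50 mm high; origin at the centre of its underside.
- cone: Bystander: pointed steel cone on a 44 mm disc, 32 mm high; origin at the centre of its underside.
- screwdriver: Bystander: screwdriver lying on the bench, 160 mm long, along its x; origin near its middle, on the underside.
Mind the look-alikes: they are no part of the job. What is shaped like the cylinder but green, pink or purple is not meant.

How it is judged:
By the outcome, as a careful person would: the job done as asked, in the order asked, and still so for the second after the job is handed in, with the robot touching nothing.
It also fails if it takes over 72 s, if anything falls off the work surface, if the arm or the gripper's body presses on something with over 40 N, if the wrist force passes 120 N, or if a joint passes its speed limit or range.

### The arm

A 6-joint arm with a two-finger parallel gripper is mounted at the origin on the work surface. World frame = base frame: x ahead of the robot, y to its left, z up, the work surface at z = 0. Lengths are in m, angles in rad, forces in N, time in s.
With the tool pointing down it reaches from about 0.25 to 0.8 m from the base axis. Payload 8.5 kg.
Tool frame: the origin (TCP) lies at the very end of the fingers, on their centre line; the grasp point (between the pads) lies 19 mm behind it (robot.grasp_offset is the distance from the TCP to the grasp point, in m); z points along the fingers, y is the line along which they close (so a half turn about z gives the same grasp; the last joint's range is limited). The gripper opens to 85 mm and grips with 20 to 120 N. Pads are 22 mm wide; open, the fingers measure 114 mm over their backs; the gripper's body (76 mm by 85 mm) begins 54 mm behind the grasp point. The pads swing forward as they close: fully open they stand 13 mm farther back than shut.
Start: joints at [1.134, 0.238, -0.013, 1.319, 0, 1.571], TCP at [0.222, 0.476, 0.231] pointing down, gripper open.
Joint ranges: [-2.66, 2.66], [-1.03, 1.9], [-1.14, 1.46], [-1.82, 2.27], [-1.45, 1.34], [-3.14, 3.14]. Speed limits (rad/s): [2.22, 2.22, 2.79, 3.14, 3.14, 3.14].

### API

Orientations are given as a rotation vector (axis times angle).
In Python, from workcell import robot gives the robot as it stands.
- The arm moves only by the tool jog_arm, never from a script. Its argument "motion" is text: rows parted by semicolons, each of 7 numbers parted by spaces: the shift along the tool's x, y, z in cm, then the turn, a rotation vector about the tool's x, y, z in degrees, then the opening, from -1 (shut) to 1 (fully open). A call has 1 to 12 rows; each row shifts and turns the commanded pose from where the row before left it, along the tool's axes as they then stand; what a row does not reach is not made up. A row lasts 1/12 s, in which the tool goes at most 41.7 mm and 7.16 degrees, less where a joint would pass 70% of its speed; a pose out of reach is approached as far as the arm can. A call with a gripper value outside its range is refused whole. The fingers move at their own pace and stop on an object; "grip_force" is the grip in N (left out, the last holds). Time passes only in rows, so rows that do not move let the fingers close. It gives the time, the measured TCP pose, the force, the opening and the grip force at its end, in the units of the state.
- robot.sense(): the state, without advancing time (a new reading comes with each control period).
- robot.capture(name): name is "scene" or "top"; returns a dict with "pixels" (400x640x3 uint8, red, green, blue), "depth" (400x640 float32, m along the optical axis (not along the pixel's ray), 0 where there is no reading), "camera_matrix" (3x3 intrinsics, pixels), "R" (3x3) and "t" (3): a world point X has camera coordinates R X + t. Camera axes: x right, y down, z forward; pixel columns grow to the right and rows downward; lengths in m; the calibration is good to about 2 mm. A picture is of the moment at which its call begins.
- robot.finish_job(): hands the job in; it is judged then, once.
The state is a dict: "time_s": time; "qpos": joint angles; "dq": joint speeds; "effort": joint torques, N m; "tool_pos": TCP position; "tool_rot": TCP orientation; "wrist_force": force on the tool from outside, world axes, zero at the start; "moment": the same for the moment, N m; "finger_gap": finger opening in m; "finger_force": force on a finger pad.
Only numpy, scipy, OpenCV 4.12 (cv2) and the standard library are available. Lean on these libraries where they do the work, as an engineer would, in place of code of your own. Each camera call takes 0.05 s, during which the arm holds its last target. There are 200 camera calls.

## Working session

There is one attempt and no reset: what is moved stays moved. The work goes in short steps, Python scripts to look and compute and a tool call to move; the robot and the scene stay as the last step left them, time stands still between calls to the robot, and variables do not carry over. Pictures are saved under pics/ and viewed, at most 10 in all, crops included, and the job is handed in when it is done.

Besides the shell and the picture viewer there is one more tool, called after "Request:" by a JSON object that holds its "method" and its "body". jog_arm: Moves the arm, as the interface text tells. Its arguments: {"type":"object","properties":{"motion":{"type":"string"},"grip_force":{"type":"number"}},"required":["motion"]}

```bash
ls; mkdir -p pics
python3 - <<'E'
from workcell import robot
import cv2,numpy as np
for n in("scene","top"):
    c=robot.capture(n); cv2.imwrite(f"pics/{n}0.png",c["pixels"][:,:,::-1]); np.savez(f"{n}0.npz",**c)
    print(n,c["camera_matrix"].tolist(),(-c["R"].T@c["t"]).round(3),c["R"].round(3).tolist())
s=robot.sense();print(s)
E
```

```text
pics
scene [[467.7607389173169, 0.0, 315.0153814349113], [0.0, 467.7607389173169, 203.4365613287036], [0.0, 0.0, 1.0]] [ 1.007 -0.024  1.127] [[0.174, 0.985, -0.01], [0.852, -0.156, -0.5], [-0.494, 0.078, -0.866]]
top [[425.28816186623624, 0.0, 321.71881769208187], [0.0, 425.28816186623624, 204.4779114071145], [0.0, 0.0, 1.0]] [0.293 0.057 1.321] [[-0.02, -1.0, -0.019], [-0.991, 0.023, -0.133], [0.133, 0.017, -0.991]]
{'time_s': 0.1, 'qpos': array([ 1.13403129e+00,  2.38719525e-01, -1.41491250e-02,  1.31918674e+00,
        1.77479476e-05,  1.57079790e+00]), 'dq': array([ 2.85380064e-05, -9.23543434e-04,  1.55800724e-03, -1.25628830e-03,
        9.06492933e-04,  1.27141419e-04]), 'effort': array([-6.89178742e-04, -5.39721322e+01,  3.46998596e+01,  1.34150326e-02,
       -9.63878756e-05,  1.95562973e-05]), 'tool_pos': array([0.22192432, 0.47539393, 0.23075067]), 'tool_rot': array([-6.80568144e-01, -3.06669285e+00,  1.92453852e-03]), 'wrist_force': array([0.11185164, 0.45498401, 0.41513559]), 'moment': array([-0.00123523, -0.06157526,  0.02949656]), 'finger_force': 0.0, 'finger_gap': 0.08544903827443627}
```

View pics/scene0.png

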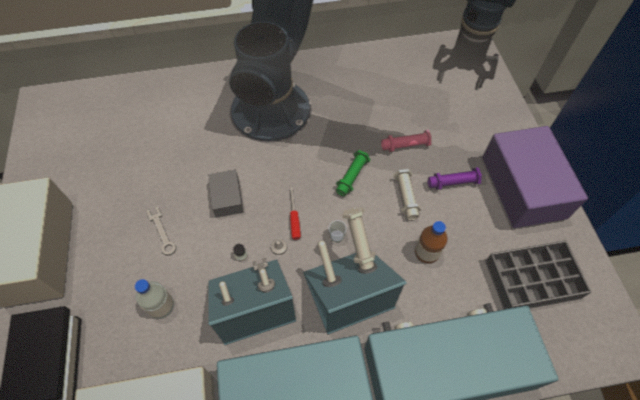

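View pics/top0.png

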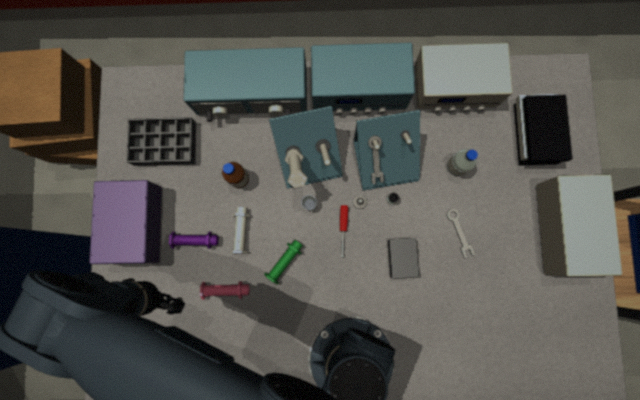

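The white one at top (240,230) is the cylinder meant: green (285,260), pink (225,290) and purple (193,240) are excluded by colour. The only loose spanner is at top (460,232). The free pegs are at top (408,139), short, and (324,152), long. I'll confirm all of these in an enlarged crop.

```bash
cat > h.py <<'E'
import numpy as np,cv2
from workcell import robot
from scipy.spatial.transform import Rotation as Ro
def load(n): return dict(np.load(n+".npz"))
def cloud(c):
    K=c["camera_matrix"];d=c["depth"];v,u=np.mgrid[:400,:640]
    P=np.stack([(u-K[0,2])/K[0,0]*d,(v-K[1,2])/K[1,1]*d,d],-1)
    return (P-c["t"])@c["R"]
def ray(c,u,v,z):
    K=c["camera_matrix"];r=c["R"].T@np.array([(u-K[0,2])/K[0,0],(v-K[1,2])/K[1,1],1]);o=-c["R"].T@c["t"]
    return o+r*(z-o[2])/r[2]
def proj(c,X):
    p=c["R"]@X+c["t"];p=c["camera_matrix"]@p;return p[:2]/p[2]
E
python3 - <<'E'
from h import *
t=load("top0");s=load("scene0")
def crop(c,u0,v0,w,h,k): return cv2.resize(c["pixels"][v0:v0+h,u0:u0+w,::-1],None,fx=k,fy=k,interpolation=cv2.INTER_CUBIC)
A=np.hstack([crop(t,430,195,66,75,4),crop(t,215,195,60,75,4),crop(s,140,195,74,75,4)])
B=np.hstack([crop(t,270,100,80,100,2.98),crop(t,350,100,80,100,2.98),crop(s,200,200,110,100,2.98)])
print(A.shape,B.shape)
B=np.hstack([B[:,:800],np.zeros((B.shape[0],max(0,800-B.shape[1]),3),np.uint8)]);print(B.shape)
cv2.imwrite("pics/c1.png",np.vstack([A,B]))
# planes
for n,(u0,u1,v0,v1) in dict(dry=(275,340,112,185),hang=(358,420,115,187)).items():
    P=cloud(t)[v0:v1,u0:u1].reshape(-1,3)
    P=P[(P[:,2]>0.02)]
    rng=np.random.default_rng(0);best=0
    for _ in range(800):
        q=P[rng.choice(len(P),3,False)];nn=np.cross(q[1]-q[0],q[2]-q[0]);L=np.linalg.norm(nn)
        if L<1e-6: continue
        nn/=L; 
        if nn[2]<0: nn=-nn
        if abs(nn[2]-.707)>.15: continue
        k=abs((P-q[0])@nn)<.003
        if k.sum()>best: best=k.sum();bk=k
    Q=P[bk];m=Q.mean(0);nn=np.linalg.svd(Q-m)[2][2];nn*=np.sign(nn[2])
    print(n,best,len(P),"n",nn.round(3),"yaw",np.degrees(np.arctan2(-nn[1],-nn[0])),"d",(nn@m).round(4),"rms",((Q-m)@nn).std())
    h=(P-m)@nn; up=P[h>.015]
    print(len(up),up[np.argsort(-h[h>.015])[:5]].round(3).tolist())
E
```

```text
(300, 800, 3) (298, 804, 3)
(298, 800, 3)
dry 2695 4081 n [-0.694 -0.132  0.707] yaw 10.788685483067177 d -0.3788 rms 0.0015299614761061847
648 [[0.293, 0.057, 1.321], [0.293, 0.057, 1.321], [0.293, 0.057, 1.321], [0.293, 0.057, 1.321], [0.293, 0.057, 1.321]]
hang 3018 4057 n [-0.699 -0.106  0.707] yaw 8.65562362218129 d -0.3428 rms 0.0015009130015343044
386 [[0.293, 0.057, 1.321], [0.293, 0.057, 1.321], [0.293, 0.057, 1.321], [0.293, 0.057, 1.321], [0.293, 0.057, 1.321]]
```

View pics/c1.png

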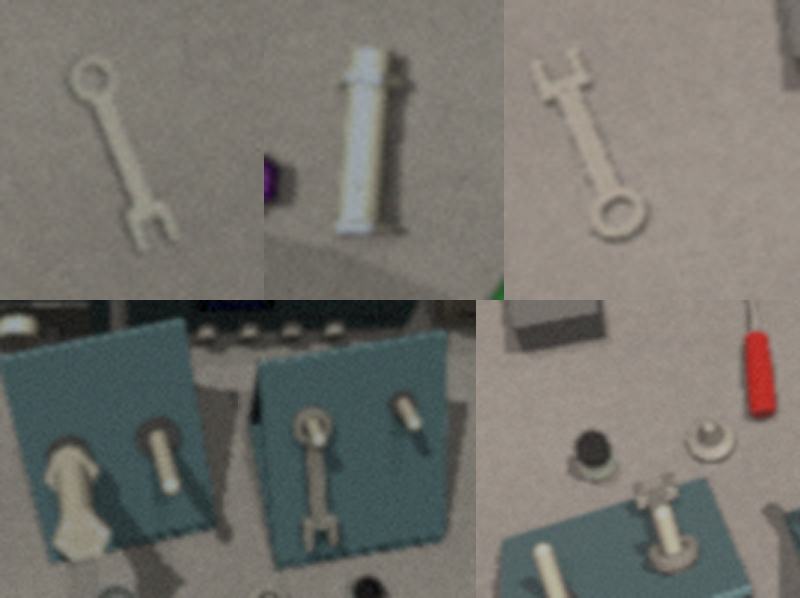

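The crops confirm it: white cylinder with its mouth at top px (241,207) and foot at (238.5,253), and spanner eye at (453,214) with the jaw at (470,256). The free short peg tip is at (409,143) and the free long peg tip at (327,163). Next I'll measure their positions from depth.

```bash
cat > meas.py <<'E'
from h import *
from scipy.optimize import least_squares
t=load("top0");s=load("scene0")
ok=lambda c:(c["depth"]>0)
PL={"dry":(np.array([-0.694,-.132,.707]),-.3788,(327.4,163),.106,.009),"hang":(np.array([-0.699,-.106,.707]),-.3428,(409,143),.051,.007)}
for n,(nn,d,tp,L,r) in PL.items():
    nn=nn/np.linalg.norm(nn)
    o=-t["R"].T@t["t"];x=ray(t,*tp,0)-o; tip0=o+x*(d+L-nn@o)/(nn@x)
    pts=[]
    for c in(t,s):
        P=cloud(c)[ok(c)];h=P@nn-d
        q=P-tip0;rad=np.linalg.norm(q-np.outer(q@nn,nn),axis=1)
        k=(h>.013)&(h<L-.006)&(rad<.02);pts.append(P[k])
    e1=np.cross([0,0,1],nn);e1/=np.linalg.norm(e1);e2=np.cross(nn,e1)
    for nm,Q in(("top",pts[0]),("scene",pts[1]),("both",np.vstack(pts))):
        if len(Q)<8: print(nm,len(Q));continue
        def f(p):
            q=Q-(tip0+p[0]*e1+p[1]*e2);return np.linalg.norm(q-np.outer(q@nn,nn),axis=1)-r
        R=least_squares(f,[0,0],loss="soft_l1",f_scale=.002);tip=tip0+R.x[0]*e1+R.x[1]*e2
        print(n,nm,len(Q),"tip",tip.round(4),"base",(tip-nn*(L-.006)).round(4),"shift",R.x.round(4),"med",np.median(abs(R.fun)).round(4),"px",proj(t,tip).round(1),proj(s,tip).round(1))
# spanner
print("eye top",ray(t,453.2,214.2,.01).round(4),"eye scene",ray(s,140+(619-504)/4,195+213/4,.01).round(4))
for c,b in((t,(430,495,200,262)),(s,(145,185,200,258))):
    P=cloud(c)[b[2]:b[3],b[0]:b[1]];Q=P[(P[...,2]>.006)&(P[...,2]<.02)]
    m=Q.mean(0);v=np.linalg.svd((Q-m)[:,:2])[2][0];print("spanner",len(Q),m.round(4),"ang",np.degrees(np.arctan2(v[1],v[0])).round(1),"ext",np.percentile((Q-m)[:,:2]@v,[1,99]).round(3))
for c,b in((t,(222,258,200,262)),(s,(394,424,163,225))):
    P=cloud(c)[b[2]:b[3],b[0]:b[1]];Q=P[(P[...,2]>.025)&(P[...,2]<.08)]
    m=Q.mean(0);v=np.linalg.svd((Q-m)[:,:2])[2][0];e=np.percentile((Q-m)[:,:2]@v,[1,99]);print("cyl",len(Q),m.round(4),"ang",np.degrees(np.arctan2(v[1],v[0])).round(1),"ends",(m[:2]+v*e[0]).round(3),(m[:2]+v*e[1]).round(3))
print("bench z",np.median(cloud(t)[220:250,300:335,2]),np.median(cloud(s)[150:170,320:335,2]))
P=cloud(t);print("boxes z",P[80,245].round(3),P[75,360].round(3),P[110,300].round(3),P[70,460].round(3))
print("bottleb",P[172,233].round(3),"beaker",P[203,310].round(3),"bottlea",P[158,470].round(3),P[198,394].round(3))
E
python3 meas.py
```

```text
dry top 99 tip [0.56   0.0583 0.175 ] base [0.6295 0.0715 0.1042] shift [-0.0006 -0.0023] med 0.0006 px [327.3 163.8] [320.8 240.3]
dry scene 278 tip [0.5602 0.0581 0.1751] base [0.6297 0.0713 0.1044] shift [-0.0004 -0.0021] med 0.0009 px [327.4 163.7] [320.7 240.3]
dry both 377 tip [0.5602 0.0581 0.1751] base [0.6296 0.0713 0.1043] shift [-0.0004 -0.0022] med 0.0008 px [327.4 163.7] [320.8 240.3]
hang top 31 tip [ 0.6163 -0.1696  0.1712] base [ 0.6477 -0.1648  0.1394] shift [0.0002 0.0024] med 0.0007 px [409.1 142.2] [221.6 281.4]
hang scene 91 tip [ 0.6165 -0.1692  0.1715] base [ 0.6479 -0.1644  0.1397] shift [-0.0001  0.0028] med 0.001 px [409.  142.1] [221.8 281.4]
hang both 122 tip [ 0.6164 -0.1693  0.1714] base [ 0.6479 -0.1646  0.1396] shift [0.0001 0.0027] med 0.001 px [409.  142.1] [221.7 281.4]
eye top [ 0.4299 -0.3259  0.01  ] eye scene [ 0.4339 -0.3239  0.01  ]
spanner 335 [ 0.3717 -0.3437  0.0096] ang -161.5 ext [-0.079  0.073]
spanner 362 [ 0.3774 -0.3421  0.0095] ang 17.9 ext [-0.077  0.072]
cyl 513 [0.3939 0.3294 0.037 ] ang 175.9 ends [0.463 0.324] [0.327 0.334]
cyl 603 [0.3955 0.3289 0.0364] ang -4.0 ends [0.327 0.334] [0.465 0.324]
bench z 6.306802431478002e-05 -0.0003904029703174423
boxes z [0.829 0.295 0.131] [ 0.829 -0.043  0.142] [0.768 0.141 0.034] [ 0.846 -0.34   0.119]
bottleb [0.554 0.33  0.126] beaker [0.475 0.115 0.006] bottlea [ 0.573 -0.342  0.149] [ 0.479 -0.141  0.047]
```

```bash
cat > go.py <<'E'
# plan(pos, x_dir, z_dir, N): equal jog rows (shift cm, turn deg) from the measured pose to the target; x_dir None keeps the orientation
from h import *
def frame(x,z):
    z=np.array(z,float);z/=np.linalg.norm(z);x=np.array(x,float);x-=z*(x@z);x/=np.linalg.norm(x)
    return np.stack([x,np.cross(z,x),z],1)
def plan(pos,x=None,z=None,N=12):
    s=robot.sense();R0=Ro.from_rotvec(s["tool_rot"]).as_matrix()
    R1=R0 if x is None else frame(x,z)
    w=Ro.from_matrix(R0.T@R1).as_rotvec()/N
    S=sum(Ro.from_rotvec(w*k).as_matrix() for k in range(N))
    d=np.linalg.solve(S,R0.T@(np.array(pos)-s["tool_pos"]))
    print(N,"rows:",(d*100).round(2),np.degrees(w).round(2),"| tcp",s["tool_pos"].round(4),"q",s["qpos"].round(2),"t",round(s["time_s"],2))
def c(a): a=np.radians(a);return np.array([np.cos(a),np.sin(a),0])
E
python3 - <<'E'
from go import *
plan([.375,-.3435,.231],N=24)
plan([.375,-.3435,.231],c(18),[0,0,-1],N=20)
E
```

```text
24 rows: [-2.02 -2.82  0.  ] [0. 0. 0.] | tcp [0.2219 0.4754 0.2308] q [ 1.13  0.24 -0.01  1.32  0.    1.57] t 0.1
20 rows: [-5.26  0.99 -0.  ] [-0.    0.    6.85] | tcp [0.2219 0.4754 0.2308] q [ 1.13  0.24 -0.01  1.32  0.    1.57] t 0.1
```

Request:
{"method": "jog_arm", "body": {"motion": "-2 -2.8 0 0 0 0 1;-2 -2.8 0 0 0 0 1;-2 -2.8 0 0 0 0 1;-2 -2.8 0 0 0 0 1;-2 -2.8 0 0 0 0 1;-2 -2.8 0 0 0 0 1;-2 -2.8 0 0 0 0 1;-2 -2.8 0 0 0 0 1;-2 -2.8 0 0 0 0 1;-2 -2.8 0 0 0 0 1;-2 -2.8 0 0 0 0 1;-2 -2.8 0 0 0 0 1"}}

```text
time_s: 1.1
tool_pos: [0.297, 0.0681, 0.2313]
tool_rot: [0.68, 3.067, 0.0]
wrist_force: [0.3, 0.5, -0.7]
finger_gap: 0.0853
finger_force: 0.0
```

Request:
{"method": "jog_arm", "body": {"motion": "-2 -2.8 0 0 0 0 1;-2 -2.8 0 0 0 0 1;-2 -2.8 0 0 0 0 1;-2 -2.8 0 0 0 0 1;-2 -2.8 0 0 0 0 1;-2 -2.8 0 0 0 0 1;-2 -2.8 0 0 0 0 1;-2 -2.8 0 0 0 0 1;-2 -2.8 0 0 0 0 1;-2 -2.8 0 0 0 0 1;-2 -2.8 0 0 0 0 1;-2 -2.8 0 0 0 0 1"}}

```text
time_s: 2.1
tool_pos: [0.3725, -0.338, 0.231]
tool_rot: [-0.681, -3.066, -0.0]
wrist_force: [1.0, -0.6, 0.7]
finger_gap: 0.0852
finger_force: 0.0
```

Request:
{"method": "jog_arm", "body": {"motion": "0 0 0 0 0 6.85 1;0 0 0 0 0 6.85 1;0 0 0 0 0 6.85 1;0 0 0 0 0 6.85 1;0 0 0 0 0 6.85 1;0 0 0 0 0 6.85 1;0 0 0 0 0 6.85 1;0 0 0 0 0 6.85 1;0 0 0 0 0 6.85 1;0 0 0 0 0 6.85 1;0 0 0 0 0 6.85 1;0 0 0 0 0 6.85 1"}}

```text
time_s: 3.1
tool_pos: [0.3725, -0.3361, 0.231]
tool_rot: [-2.534, -1.856, 0.0]
wrist_force: [0.1, -0.4, -0.4]
finger_gap: 0.0853
finger_force: 0.0
```

Request:
{"method": "jog_arm", "body": {"motion": "0 0 0 0 0 6.85 1;0 0 0 0 0 6.85 1;0 0 0 0 0 6.85 1;0 0 0 0 0 6.85 1;0 0 0 0 0 6.85 1;0 0 0 0 0 6.85 1;0 0 0 0 0 6.85 1;0 0 0 0 0 6.85 1;0 0 0 0 0 0 1;0 0 0 0 0 0 1"}}

```text
time_s: 3.93
tool_pos: [0.3726, -0.3362, 0.2311]
tool_rot: [-3.102, -0.497, 0.001]
wrist_force: [0.0, 1.0, -1.1]
finger_gap: 0.0853
finger_force: 0.0
```

Run:
```python
from go import *
c0=robot.capture("scene");cv2.imwrite("pics/s1.png",cv2.resize(c0["pixels"][120:320,60:330,::-1],None,fx=2.9,fy=2.9))
plan([.375,-.3435,.10],c(18),[0,0,-1],N=6)
plan([.375,-.3435,.003],c(18),[0,0,-1],N=8)
```

```text
6 rows: [-0.    0.13  2.19] [-0.    0.    0.04] | tcp [ 0.3727 -0.3362  0.2312] q [-0.73  0.2  -0.07  1.31 -0.    2.09] t 3.98
8 rows: [-0.    0.1   2.85] [-0.    0.    0.03] | tcp [ 0.3727 -0.3362  0.2312] q [-0.73  0.2  -0.07  1.31 -0.    2.09] t 3.98
```

Request:
{"method": "jog_arm", "body": {"motion": "0 0.1 2.8 0 0 0 1;0 0.1 2.8 0 0 0 1;0 0.1 2.8 0 0 0 1;0 0.1 2.8 0 0 0 1;0 0.1 2.8 0 0 0 1;0 0.1 2.8 0 0 0 1;0 0.1 2.8 0 0 0 1;0 0.1 2.2 0 0 0 1;0 0 0.7 0 0 0 1;0 0 0 0 0 0 1;0 0 0 0 0 0 1"}}

```text
time_s: 4.9
tool_pos: [0.3753, -0.344, 0.0068]
tool_rot: [-3.103, -0.493, 0.0]
wrist_force: [-0.5, 0.1, 0.5]
finger_gap: 0.0854
finger_force: 0.0
```

Request:
{"method": "jog_arm", "body": {"motion": "0 0 0 0 0 0 0;0 0 0 0 0 0 -0.4;0 0 0 0 0 0 -1;0 0 0 0 0 0 -1;0 0 0 0 0 0 -1;0 0 0 0 0 0 -1;0 0 0 0 0 0 -1;0 0 0 0 0 0 -1;0 0 0 0 0 0 -1;0 0 0 0 0 0 -1;0 0 0 0 0 0 -1;0 0 0 0 0 0 -1", "grip_force": 70}}

```text
time_s: 5.9
tool_pos: [0.3753, -0.3441, 0.007]
tool_rot: [3.102, 0.491, 0.001]
wrist_force: [-1.7, 1.3, 7.8]
finger_gap: 0.0127
finger_force: 68.4
```

Request:
{"method": "jog_arm", "body": {"motion": "0 0 -0.5 0 0 0 -1;0 0 -1.5 0 0 0 -1;0 0 -2.5 0 0 0 -1;0 0 -2.5 0 0 0 -1;0 0 -2.5 0 0 0 -1;0 0 -2.5 0 0 0 -1;0 0 -2.5 0 0 0 -1;0 0 -2.5 0 0 0 -1;0 0 -2.5 0 0 0 -1;0 0 -2 0 0 0 -1;0 0 0 0 0 0 -1;0 0 0 0 0 0 -1"}}

```text
time_s: 6.9
tool_pos: [0.3755, -0.3442, 0.2222]
tool_rot: [3.101, 0.49, 0.002]
wrist_force: [0.8, 0.4, -1.9]
finger_gap: 0.0126
finger_force: 68.5
```

Run:
```python
from go import *
k=robot.capture("scene");np.savez("s2.npz",**k);cv2.imwrite("pics/s2.png",cv2.resize(k["pixels"][120:320,60:330,::-1],None,fx=2.9,fy=2.9))
n=np.array([-.699,-.106,.707]);n/=np.linalg.norm(n)
up=np.cross(np.cross(n,[0,0,1]),n);up/=np.linalg.norm(up)
tip=np.array([.6164,-.1693,.1714])
for h in (.05,):plan(tip+h*n-.06*up,up,-n,N=12)
print(n,up)
```

```text
12 rows: [ 1.42 -1.    1.04] [-0.31  3.74  0.74] | tcp [ 0.3751 -0.3437  0.221 ] q [-0.74  0.21 -0.07  1.28 -0.    2.09] t 6.95
[-0.69910977 -0.10601665  0.70711103] [0.69911816 0.10601792 0.70710254]
```

View pics/s2.png

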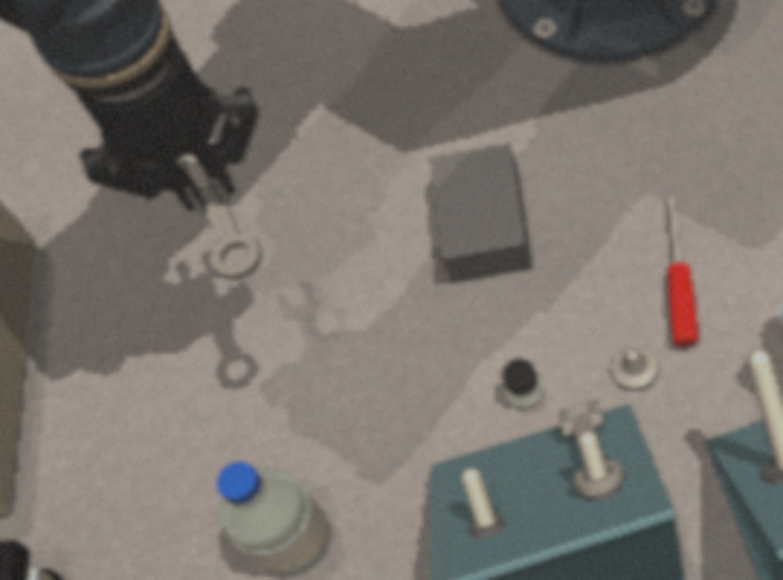

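The spanner is held, with its eye at crop (236,255), px (141,208). I'll measure how it lies in the grip.

```bash
cat > eye.py <<'E'
from go import *
# eye centre/normal from a scene capture around the eye pixel
def eye(k,px,rpx=11):
    s=robot.sense();R=Ro.from_rotvec(s["tool_rot"]).as_matrix();p=s["tool_pos"]
    P=cloud(k);u,v=map(int,px)
    Q=P[v-rpx:v+rpx+1,u-rpx:u+rpx+1].reshape(-1,3)
    q=(Q-p)@R; m=(abs(q[:,2])<.04)&(q[:,0]>.036)&(q[:,0]<.09)&(abs(q[:,1])<.03); q=q[m]
    lo=np.median(q[:,2]); q=q[abs(q[:,2]-lo)<.012]
    A=np.c_[q[:,:2],np.ones(len(q))]
    for _ in range(4):
        co=np.linalg.lstsq(A,q[:,2],rcond=None)[0];r=q[:,2]-A@co;g=abs(r)<.004;A,q=A[g],q[g]
    e=q[q[:,0]>.045]
    print("n",len(q),"tool-frame plane z=%.3f x+%.3f y+%.4f"%tuple(co),"x range",np.percentile(q[:,0],[2,98]).round(4),"y range eye",np.percentile(e[:,1],[2,98]).round(4))
    o=-k["R"].T@k["t"];r=ray(k,*px,0)-o; nl=np.array([-co[0],-co[1],1]);oo=(o-p)@R;rr=r@R
    t=(co[2]-nl@oo)/(nl@rr);print("eye in tool (upper face):",(oo+t*rr).round(4))
E
python3 - <<'E'
from eye import *
k=load("s2");eye(k,(60+236/2.9,120+255/2.9),16)
E
```

```text
n 172 tool-frame plane z=0.025 x+0.019 y+-0.0044 x range [0.0364 0.0775] y range eye [-0.0173  0.0172]
eye in tool (upper face): [ 0.0611 -0.0002 -0.0029]
```

Run:
```python
from go import *
plan([.42,-.18,.23],N=6)
```

```text
6 rows: [ 1.55 -2.36 -0.15] [0. 0. 0.] | tcp [ 0.3751 -0.3437  0.221 ] q [-0.74  0.21 -0.07  1.28 -0.    2.09] t 6.95
```

Request:
{"method": "jog_arm", "body": {"motion": "1.55 -2.36 -0.15 0 0 0 -1;1.55 -2.36 -0.15 0 0 0 -1;1.55 -2.36 -0.15 0 0 0 -1;1.55 -2.36 -0.15 0 0 0 -1;1.55 -2.36 -0.15 0 0 0 -1;1.55 -2.36 -0.15 0 0 0 -1;0 0 0 0 0 0 -1"}}

```text
time_s: 7.53
tool_pos: [0.4199, -0.1767, 0.2292]
tool_rot: [-3.1, -0.495, 0.002]
wrist_force: [-0.8, -0.5, -0.9]
finger_gap: 0.0123
finger_force: 68.7
```

```bash
cat > hg.py <<'E'
from eye import *
n=np.array([-.699,-.106,.707]);n/=np.linalg.norm(n)
up=np.cross(np.cross(n,[0,0,1]),n);up/=np.linalg.norm(up)
tip=np.array([.6164,-.1693,.1714])
E
python3 - <<'E'
from hg import *
plan(tip+.045*n-.061*up,up,-n,N=12)
E
```

```text
12 rows: [0.74 0.26 0.91] [-0.32  3.75  0.75] | tcp [ 0.4199 -0.1767  0.2292] q [-0.4   0.12 -0.17  1.29  0.    2.43] t 7.53
```

Request:
{"method": "jog_arm", "body": {"motion": "0.74 0.26 0.91 -0.32 3.75 0.75 -1;0.74 0.26 0.91 -0.32 3.75 0.75 -1;0.74 0.26 0.91 -0.32 3.75 0.75 -1;0.74 0.26 0.91 -0.32 3.75 0.75 -1;0.74 0.26 0.91 -0.32 3.75 0.75 -1;0.74 0.26 0.91 -0.32 3.75 0.75 -1;0.74 0.26 0.91 -0.32 3.75 0.75 -1;0.74 0.26 0.91 -0.32 3.75 0.75 -1;0.74 0.26 0.91 -0.32 3.75 0.75 -1;0.74 0.26 0.91 -0.32 3.75 0.75 -1;0.74 0.26 0.91 -0.32 3.75 0.75 -1;0.74 0.26 0.91 -0.32 3.75 0.75 -1"}}

```text
time_s: 8.53
tool_pos: [0.5418, -0.1841, 0.1602]
tool_rot: [-2.843, -0.208, -1.182]
wrist_force: [0.2, -0.0, -1.5]
finger_gap: 0.0124
finger_force: 68.7
```

Request:
{"method": "jog_arm", "body": {"motion": "0 0 0 0 0 0 -1;0 0 0 0 0 0 -1"}}

```text
time_s: 8.7
tool_pos: [0.5408, -0.1839, 0.1591]
tool_rot: [-2.846, -0.209, -1.173]
wrist_force: [-0.4, -0.7, -1.4]
finger_gap: 0.0123
finger_force: 68.8
```

Run:
```python
from hg import *
plan(tip+.045*n-.061*up,up,-n,N=1)
for w,b in(("scene",(150,230,320,330)),("top",(350,90,450,190))):
    k=robot.capture(w);np.savez("h_"+w,**k)
    cv2.imwrite(f"pics/h_{w}.png",cv2.resize(k["pixels"][b[1]:b[3],b[0]:b[2],::-1],None,fx=4,fy=4,interpolation=cv2.INTER_CUBIC))
    s=robot.sense();R=Ro.from_rotvec(s["tool_rot"]).as_matrix();e=s["tool_pos"]+R@[.061,0,-.003]
    print(w,"eye px",proj(k,e).round(1),"tip px",proj(k,tip).round(1))
a=cv2.imread("pics/h_scene.png")[:400,:500];b=cv2.imread("pics/h_top.png")[:400,:300]
cv2.imwrite("pics/h.png",np.hstack([a,b]))
```

```text
1 rows: [ 0.21 -0.31  0.07] [ 0.11  0.19 -0.17] | tcp [ 0.5408 -0.1839  0.1591] q [-0.58  0.05 -0.79  0.09  0.49  2.58] t 8.7
scene eye px [213.4 261.4] tip px [221.7 281.4]
top eye px [415.4 150.6] tip px [409.  142.2]
```

View pics/h.png

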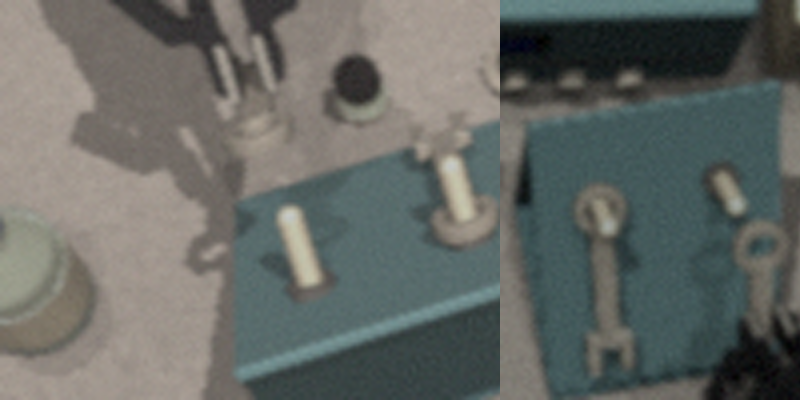

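Run:
```python
from hg import *
s=robot.sense();R=Ro.from_rotvec(s["tool_rot"]).as_matrix();p=s["tool_pos"]
for w,px in(("h_scene",(214.5,259.5)),("h_top",(415,151.7))):
    k=load(w);q=(cloud(k)-p)@R
    m=(abs(q[...,2]+.002)<.012)&(q[...,0]>.03)&(q[...,0]<.1)&(abs(q[...,1])<.03)&(k["depth"]>0)
    Q=q[m];e=Q[Q[:,0]>.046];print(w,len(Q),np.percentile(Q[:,0],[98,100]).round(4),"y",np.percentile(e[:,1],[2,50,98]).round(4))
    # fit ring: tilt
    co=np.linalg.lstsq(np.c_[Q[:,:2],np.ones(len(Q))],Q[:,2],rcond=None)[0];print("plane",co.round(4))
    f=lambda c:np.clip(np.hypot(e[:,0]-c[0],e[:,1]-c[1])-.019,0,1)+np.clip(.0105-np.hypot(e[:,0]-c[0],e[:,1]-c[1]),0,1)
    from scipy.optimize import minimize
    r=minimize(lambda c:(f(c)**2).sum()*1e6,[.061,0],method="Nelder-Mead");print("ring centre",r.x.round(4))
    tt=(tip-p)@R;print("tip in tool",tt.round(4))
```

```text
h_scene 158 [0.0757 0.0787] y [-0.0188 -0.0024  0.0158]
plane [ 0.0804  0.0076 -0.0032]
ring centre [ 0.0579 -0.0016]
tip in tool [ 0.0607 -0.0041  0.0462]
h_top 136 [0.0757 0.0766] y [-0.0192 -0.0035  0.0161]
plane [ 0.0096  0.0132 -0.0011]
ring centre [ 0.0578 -0.0012]
tip in tool [ 0.0607 -0.0041  0.0462]
```

Request:
{"method": "jog_arm", "body": {"motion": "0.3 -0.26 0 0.1 0.2 -0.2 -1;0 0 1 0 0 0 -1;0 0 1 0 0 0 -1;0 0 1 0 0 0 -1;0 0 1 0 0 0 -1;0 0 0.5 0 0 0 -1;0 0 0.5 0 0 0 -1;0 0 0 0 0 0 -1"}}

```text
time_s: 9.47
tool_pos: [0.58, -0.1761, 0.1285]
tool_rot: [-2.841, -0.218, -1.185]
wrist_force: [-0.0, 0.2, -2.1]
finger_gap: 0.0127
finger_force: 68.7
```

Run:
```python
from hg import *
s=robot.sense();R=Ro.from_rotvec(s["tool_rot"]).as_matrix();p=s["tool_pos"]
print("tip in tool",((tip-p)@R).round(4),"n in tool",(n@R).round(4),s["wrist_force"].round(1),s["qpos"].round(2))
k=robot.capture("scene");q=(cloud(k)-p)@R
m=(abs(q[...,2]+.002)<.01)&(q[...,0]>.03)&(q[...,0]<.1)&(abs(q[...,1])<.03)&(k["depth"]>0);Q=q[m];e=Q[Q[:,0]>.046]
print(np.percentile(Q[:,0],[98,100]).round(4),"y",np.percentile(e[:,1],[2,50,98]).round(4),"z",np.median(e[:,2]))
cv2.imwrite("pics/h2.png",cv2.resize(k["pixels"][230:330,170:290,::-1],None,fx=5,fy=5,interpolation=cv2.INTER_CUBIC))
```

```text
tip in tool [ 0.0565 -0.0011 -0.0039] n in tool [ 0.005   0.0013 -1.    ] [-0.   0.2 -2.1] [-0.52  0.15 -0.81 -0.05  0.46  2.63]
[0.077  0.0785] y [-0.0185 -0.0016  0.0167] z -0.00034102032282369896
```

View pics/h2.png

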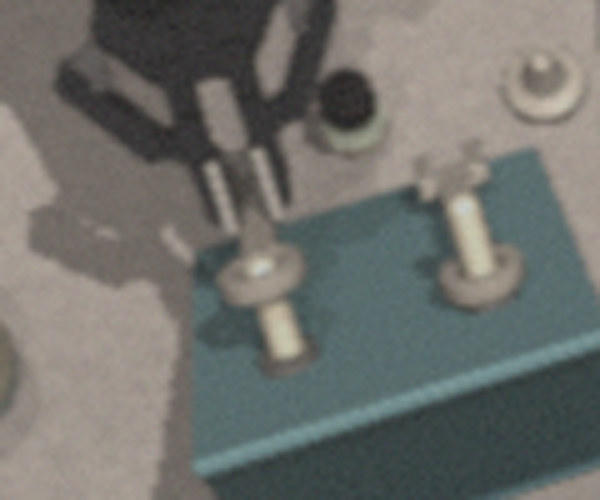

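The peg tip shows through the eye at crop (262,268), so the eye is threaded. I'll push on to the collar.

Request:
{"method": "jog_arm", "body": {"motion": "-0.15 0 0.5 0 0 0 -1;0 0 0.6 0 0 0 -1;0 0 0.6 0 0 0 -1;0 0 0.5 0 0 0 -1;0 0 0.4 0 0 0 -1;0 0 0.2 0 0 0 -1;0 0 0 0 0 0 -1;0 0 0 0 0 0 -1"}}

```text
time_s: 10.18
tool_pos: [0.5982, -0.1734, 0.1076]
tool_rot: [-2.841, -0.217, -1.185]
wrist_force: [0.8, -0.3, -1.4]
finger_gap: 0.0123
finger_force: 68.8
```

Request:
{"method": "jog_arm", "body": {"motion": "0 0 0.1 0 0 0 -1;0 0 0.1 0 0 0 -1;0 0 0 0 0 0 -1"}}

```text
time_s: 10.43
tool_pos: [0.5997, -0.1734, 0.1066]
tool_rot: [-2.841, -0.217, -1.187]
wrist_force: [0.3, 0.1, -0.8]
finger_gap: 0.0122
finger_force: 68.8
```

Request:
{"method": "jog_arm", "body": {"motion": "0 0 0.1 0 0 0 -1;0 0 0 0 0 0 -1;0 0 0 0 0 0 -1"}}

```text
time_s: 10.68
tool_pos: [0.6004, -0.1732, 0.1058]
tool_rot: [-2.841, -0.217, -1.186]
wrist_force: [-1.0, -0.3, -1.6]
finger_gap: 0.0122
finger_force: 68.8
```

Request:
{"method": "jog_arm", "body": {"motion": "0 0 0.1 0 0 0 -1;0 0 0 0 0 0 -1;0 0 0 0 0 0 -1"}}

```text
time_s: 10.93
tool_pos: [0.6011, -0.1731, 0.105]
tool_rot: [-2.841, -0.217, -1.186]
wrist_force: [-0.1, 0.0, -0.9]
finger_gap: 0.0122
finger_force: 68.8
```

Request:
{"method": "jog_arm", "body": {"motion": "0 0 0.1 0 0 0 -1;0 0 0 0 0 0 -1;0 0 0 0 0 0 -1"}}

```text
time_s: 11.18
tool_pos: [0.6018, -0.173, 0.1043]
tool_rot: [-2.841, -0.217, -1.186]
wrist_force: [0.2, -0.4, -1.5]
finger_gap: 0.0124
finger_force: 68.8
```

Request:
{"method": "jog_arm", "body": {"motion": "0 0 0.1 0 0 0 -1;0 0 0 0 0 0 -1;0 0 0 0 0 0 -1"}}

```text
time_s: 11.43
tool_pos: [0.6024, -0.1729, 0.1036]
tool_rot: [-2.841, -0.217, -1.186]
wrist_force: [-1.2, -0.1, -1.5]
finger_gap: 0.0126
finger_force: 68.9
```

Request:
{"method": "jog_arm", "body": {"motion": "0 0 0.1 0 0 0 -1;0 0 0.1 0 0 0 -1;0 0 0 0 0 0 -1;0 0 0 0 0 0 -1"}}

```text
time_s: 11.77
tool_pos: [0.6035, -0.1727, 0.1023]
tool_rot: [-2.841, -0.216, -1.186]
wrist_force: [-8.2, -0.8, 5.4]
finger_gap: 0.0125
finger_force: 70.1
```

Run:
```python
from hg import *
s=robot.sense();R=Ro.from_rotvec(s["tool_rot"]).as_matrix();p=s["tool_pos"]
tt=(tip-p)@R;print("tip in tool",tt.round(4),"collar plane z in tool",tt[2]+.045,s["wrist_force"].round(1))
for w in("scene","top"):
    k=robot.capture(w);P=cloud(k);q=(P-p)@R
    m=(abs(q[...,2]+.002)<.01)&(q[...,0]>.045)&(q[...,0]<.1)&(abs(q[...,1])<.03)&(k["depth"]>0);e=q[m]
    print(w,len(e),np.percentile(e[:,0],[98]).round(4),"y",np.percentile(e[:,1],[2,50,98]).round(4),"upper z in tool",np.median(e[:,2]).round(4),"height over collar",(np.median(P[m]@n)-(tip@n-.045)).round(4))
cv2.imwrite("pics/h3.png",cv2.resize(robot.capture("scene")["pixels"][230:330,170:290,::-1],None,fx=5,fy=5,interpolation=cv2.INTER_CUBIC))
```

```text
tip in tool [ 0.0585 -0.0013 -0.0392] collar plane z in tool 0.005842035088318653 [-8.2 -0.8  5.4]
scene 153 [0.0779] y [-0.0183 -0.0013  0.0161] upper z in tool -0.0032 height over collar 0.0091
top 109 [0.0891] y [-0.0203 -0.0052  0.0165] upper z in tool -0.004 height over collar 0.0098
```

Contact is about 10 N along the peg, and the eye's upper face is 9–10 mm above the collar, so it is home. Releasing and backing off along the peg.

Request:
{"method": "jog_arm", "body": {"motion": "0 0 0 0 0 0 -0.4;0 0 0 0 0 0 -0.1;0 0 0 0 0 0 -0.1;0 0 0 0 0 0 -0.1;0 0 0 0 0 0 -0.1;0 0 0 0 0 0 -0.1"}}

```text
time_s: 12.42
tool_pos: [0.604, -0.1726, 0.1023]
tool_rot: [-2.841, -0.217, -1.186]
wrist_force: [-0.2, 0.3, -0.4]
finger_gap: 0.0386
finger_force: 0.0
```

Request:
{"method": "jog_arm", "body": {"motion": "0 0 -1 0 0 0 -0.1;0 0 -2 0 0 0 -0.1;0 0 -2 0 0 0 -0.1;0 0 -2 0 0 0 -0.1;0 0 -2 0 0 0 -0.1;0 0 -2 0 0 0 -0.1;0 0 -2 0 0 0 -0.1;0 0 -2 0 0 0 -0.1;0 0 0 0 0 0 -0.1"}}

```text
time_s: 13.17
tool_pos: [0.4973, -0.189, 0.2109]
tool_rot: [-2.842, -0.217, -1.191]
wrist_force: [0.9, 0.0, 0.8]
finger_gap: 0.0383
finger_force: 0.0
```

Run:
```python
from hg import *
k=robot.capture("scene");t=robot.capture("top")
a=cv2.resize(k["pixels"][230:330,170:280,::-1],None,fx=4,fy=4);b=cv2.resize(t["pixels"][100:200,350:440,::-1],None,fx=4,fy=4)
cv2.imwrite("pics/h4.png",np.hstack([a,b]))
P=cloud(k);q=P-(tip-.045*n);h=q@n;r=np.linalg.norm(q-np.outer(h.ravel(),n).reshape(q.shape),axis=-1)
m=(r>.011)&(r<.019)&(h>.003)&(h<.05)&(k["depth"]>0);print("ring h",np.percentile(h[m],[5,50,95]).round(4),m.sum())
robot_s=robot.sense()
plan([.36,.16,.33],c(-4),[0,0,-1],N=16)
```

```text
ring h [0.0037 0.0085 0.0114] 101
16 rows: [-0.41 -2.24 -1.  ] [-0.3  -2.83  0.75] | tcp [ 0.4983 -0.189   0.2088] q [-0.66 -0.08 -0.76  0.29  0.54  2.5 ] t 13.27
```

View pics/h4.png

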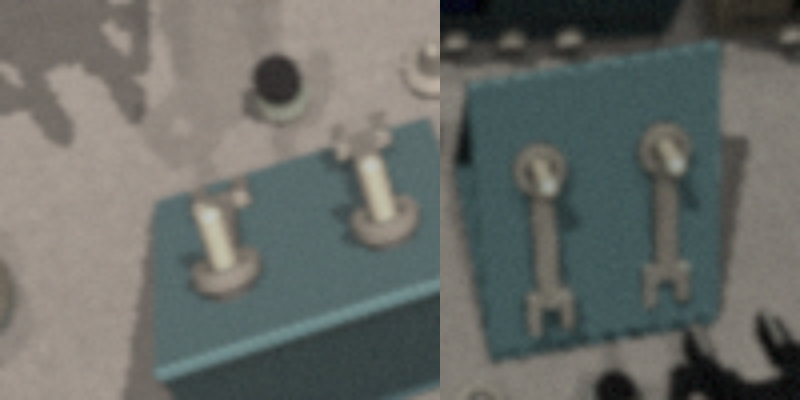

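The spanner hangs home on the free peg with its handle down the slope, eye at top px (516,138), like its neighbour. Next is the cylinder. I'll take its tool x towards the foot (heading 176°) so joint 6 stays in range.

Run:
```python
from go import *
plan([.38,-.05,.30],c(80),[0,0,-1],N=14)
```

```text
14 rows: [ 0.36 -1.26 -0.7 ] [ 2.03 -2.79 -4.81] | tcp [ 0.4983 -0.189   0.2088] q [-0.66 -0.08 -0.76  0.29  0.54  2.5 ] t 13.27
```

Request:
{"method": "jog_arm", "body": {"motion": "0.36 -1.26 -0.7 2.03 -2.79 -4.81 0.5;0.36 -1.26 -0.7 2.03 -2.79 -4.81 1;0.36 -1.26 -0.7 2.03 -2.79 -4.81 1;0.36 -1.26 -0.7 2.03 -2.79 -4.81 1;0.36 -1.26 -0.7 2.03 -2.79 -4.81 1;0.36 -1.26 -0.7 2.03 -2.79 -4.81 1;0.36 -1.26 -0.7 2.03 -2.79 -4.81 1;0.36 -1.26 -0.7 2.03 -2.79 -4.81 1;0.36 -1.26 -0.7 2.03 -2.79 -4.81 1;0.36 -1.26 -0.7 2.03 -2.79 -4.81 1;0.36 -1.26 -0.7 2.03 -2.79 -4.81 1;0.36 -1.26 -0.7 2.03 -2.79 -4.81 1"}}

```text
time_s: 14.27
tool_pos: [0.4037, -0.0626, 0.2854]
tool_rot: [-2.549, -1.808, -0.182]
wrist_force: [0.9, 0.4, -0.5]
finger_gap: 0.0852
finger_force: 0.0
```

Run:
```python
from go import *
plan([.38,.15,.29],c(145),[0,0,-1],N=11)
```

```text
11 rows: [2.07 0.3  0.07] [ 0.6  -0.25 -6.75] | tcp [ 0.4037 -0.0626  0.2854] q [-0.22 -0.03 -0.19  1.34  0.09  1.69] t 14.27
```

Request:
{"method": "jog_arm", "body": {"motion": "2.07 0.3 0.07 0.6 -0.25 -6.75 1;2.07 0.3 0.07 0.6 -0.25 -6.75 1;2.07 0.3 0.07 0.6 -0.25 -6.75 1;2.07 0.3 0.07 0.6 -0.25 -6.75 1;2.07 0.3 0.07 0.6 -0.25 -6.75 1;2.07 0.3 0.07 0.6 -0.25 -6.75 1;2.07 0.3 0.07 0.6 -0.25 -6.75 1;2.07 0.3 0.07 0.6 -0.25 -6.75 1;2.07 0.3 0.07 0.6 -0.25 -6.75 1;2.07 0.3 0.07 0.6 -0.25 -6.75 1;2.07 0.3 0.07 0.6 -0.25 -6.75 1"}}

```text
time_s: 15.18
tool_pos: [0.3812, 0.1516, 0.2899]
tool_rot: [0.941, 2.996, 0.003]
wrist_force: [0.0, 0.0, -0.2]
finger_gap: 0.0857
finger_force: 0.0
```

Run:
```python
from go import *
plan([.376,.330,.14],c(176),[0,0,-1],N=10)
```

```text
10 rows: [0.7  1.67 1.5 ] [ 0.01  0.01 -3.09] | tcp [0.3812 0.1516 0.2899] q [ 0.38  0.02 -0.12  1.43  0.    0.99] t 15.18
```

Request:
{"method": "jog_arm", "body": {"motion": "0.7 1.67 1.5 0 0 -3.1 1;0.7 1.67 1.5 0 0 -3.1 1;0.7 1.67 1.5 0 0 -3.1 1;0.7 1.67 1.5 0 0 -3.1 1;0.7 1.67 1.5 0 0 -3.1 1;0.7 1.67 1.5 0 0 -3.1 1;0.7 1.67 1.5 0 0 -3.1 1;0.7 1.67 1.5 0 0 -3.1 1;0.7 1.67 1.5 0 0 -3.1 1;0.7 1.67 1.5 0 0 -3.1 1;0 0 0 0 0 0 1;0 0 0 0 0 0 1"}}

```text
time_s: 16.18
tool_pos: [0.376, 0.3297, 0.1398]
tool_rot: [0.114, 3.139, 0.0]
wrist_force: [0.1, -0.4, -0.4]
finger_gap: 0.0853
finger_force: 0.0
```

Run:
```python
from go import *
plan([.376,.330,.006],c(176),[0,0,-1],N=8)
```

```text
8 rows: [0.   0.   1.67] [ 0.    0.   -0.02] | tcp [0.376  0.3297 0.1398] q [ 0.72  0.24 -0.25  1.08 -0.    0.79] t 16.18
```

Request:
{"method": "jog_arm", "body": {"motion": "0 0 1.5 0 0 0 1;0 0 2 0 0 0 1;0 0 2 0 0 0 1;0 0 2 0 0 0 1;0 0 2 0 0 0 1;0 0 2 0 0 0 1;0 0 1.4 0 0 0 1;0 0 0.5 0 0 0 1;0 0 0 0 0 0 1;0 0 0 0 0 0 1"}}

```text
time_s: 17.02
tool_pos: [0.3778, 0.3297, 0.0082]
tool_rot: [0.117, 3.136, 0.005]
wrist_force: [0.4, 0.3, 0.3]
finger_gap: 0.0853
finger_force: 0.0
```

Request:
{"method": "jog_arm", "body": {"motion": "0 0 0 0 0 0 0.3;0 0 0 0 0 0 -0.2;0 0 0 0 0 0 -1;0 0 0 0 0 0 -1;0 0 0 0 0 0 -1;0 0 0 0 0 0 -1;0 0 0 0 0 0 -1;0 0 0 0 0 0 -1;0 0 0 0 0 0 -1;0 0 0 0 0 0 -1;0 0 0 0 0 0 -1", "grip_force": 60}}

```text
time_s: 17.93
tool_pos: [0.3777, 0.33, 0.0084]
tool_rot: [0.116, 3.136, 0.006]
wrist_force: [-1.2, -0.9, 7.1]
finger_gap: 0.0305
finger_force: 59.5
```

Request:
{"method": "jog_arm", "body": {"motion": "0 0 -0.5 0 0 0 -1;0 0 -1.5 0 0 0 -1;0 0 -2.5 0 0 0 -1;0 0 -2.5 0 0 0 -1;0 0 -2.5 0 0 0 -1;0 0 -2.5 0 0 0 -1;0 0 -2.5 0 0 0 -1;0 0 -2.5 0 0 0 -1;0 0 -2.5 0 0 0 -1;0 0 -2.5 0 0 0 -1;0 0 -2.5 0 0 0 -1;0 0 -2.5 0 0 0 -1"}}

```text
time_s: 18.93
tool_pos: [0.3762, 0.3286, 0.2793]
tool_rot: [0.116, 3.137, 0.004]
wrist_force: [-0.4, 0.3, -0.2]
finger_gap: 0.031
finger_force: 59.5
```

```bash
cat > dr.py <<'E'
from go import *
n=np.array([-.694,-.132,.707]);n/=np.linalg.norm(n)
up=np.cross(np.cross(n,[0,0,1]),n);up/=np.linalg.norm(up)
tip=np.array([.5602,.0581,.1751]);side=np.cross(up,n)
def axis(k):   # cylinder in the tool frame from depth: points near the fingers
    s=robot.sense();R=Ro.from_rotvec(s["tool_rot"]).as_matrix();p=s["tool_pos"]
    q=((cloud(k)-p)@R)[k["depth"]>0]
    m=(q[:,0]>-.1)&(q[:,0]<-.015)&(abs(q[:,1])<.03)&(abs(q[:,2]+.018)<.035);q=q[m]
    from scipy.optimize import least_squares
    b=q[(q[:,0]>-.055)&(q[:,0]<-.015)|(q[:,0]<-.074)]
    f=lambda a:np.hypot(b[:,1]-a[0]-a[1]*(b[:,0]+.09),b[:,2]-a[2]-a[3]*(b[:,0]+.09))-.0165
    r=least_squares(f,[0,0,-.018,0],loss="soft_l1",f_scale=.002)
    print("pts",len(b),"mouth x",np.percentile(q[:,0],1).round(4),"at x=-.09: y,z",r.x[[0,2]].round(4),"slopes",r.x[[1,3]].round(3),"med",np.median(abs(r.fun)).round(4))
    print("tip in tool",((tip-p)@R).round(4),"n in tool",(n@R).round(4),"q",s["qpos"].round(2),"F",s["wrist_force"].round(1))
E
python3 - <<'E'
from dr import *
for w in("scene","top"):axis(robot.capture(w))
# grasp point = TCP -.019*z ; mouth .09 from the TCP along -x_tool (= -n)
g=.09
P=lambda h:tip+(h+g)*n+.018*(-up)
print(P(.04),P(-.1))
plan([.36,.20,.36],n,-up,N=12)
E
```

```text
pts 366 mouth x -0.0872 at x=-.09: y,z [-0.0008 -0.0105] slopes [0.015 0.016] med 0.001
tip in tool [-0.2016 -0.2582  0.1084] n in tool [ 0.6776 -0.1777 -0.7136] q [0.72 0.18 0.04 1.42 0.   0.79] F [0.5 0.2 3. ]
pts 211 mouth x -0.0857 at x=-.09: y,z [ 0.0009 -0.016 ] slopes [ 0.005 -0.015] med 0.0009
tip in tool [-0.2014 -0.2583  0.1062] n in tool [ 0.6777 -0.1778 -0.7136] q [0.72 0.18 0.04 1.42 0.   0.79] F [ 0.4  0.2 -0.4]
[0.45742205 0.03855146 0.25433728] [0.55463509 0.05704155 0.15530325]
12 rows: [ 0.42 -1.1  -0.54] [ 0.52  3.77 -1.17] | tcp [0.3776 0.3299 0.2818] q [0.72 0.18 0.04 1.42 0.   0.79] t 19.03
```

Run:
```python
from dr import *
plan([.38,.03,.35],n,-up,N=12)
```

```text
12 rows: [ 0.28 -2.52 -0.48] [ 0.52  3.77 -1.17] | tcp [0.3776 0.3299 0.2818] q [0.72 0.18 0.04 1.42 0.   0.79] t 19.03
```

Request:
{"method": "jog_arm", "body": {"motion": "0.28 -2.52 -0.48 0.52 3.77 -1.17 -1;0.28 -2.52 -0.48 0.52 3.77 -1.17 -1;0.28 -2.52 -0.48 0.52 3.77 -1.17 -1;0.28 -2.52 -0.48 0.52 3.77 -1.17 -1;0.28 -2.52 -0.48 0.52 3.77 -1.17 -1;0.28 -2.52 -0.48 0.52 3.77 -1.17 -1;0.28 -2.52 -0.48 0.52 3.77 -1.17 -1;0.28 -2.52 -0.48 0.52 3.77 -1.17 -1;0.28 -2.52 -0.48 0.52 3.77 -1.17 -1;0.28 -2.52 -0.48 0.52 3.77 -1.17 -1;0.28 -2.52 -0.48 0.52 3.77 -1.17 -1;0.28 -2.52 -0.48 0.52 3.77 -1.17 -1"}}

```text
time_s: 20.03
tool_pos: [0.3795, 0.0283, 0.3471]
tool_rot: [0.219, -2.338, 0.095]
wrist_force: [0.6, -0.0, -1.0]
finger_gap: 0.0304
finger_force: 59.6
```

Run:
```python
from dr import *
plan(tip+.15*n-.0145*up,n,-up,N=10)
```

```text
10 rows: [-1.01 -0.04  0.06] [-0.01 -0.05 -0.01] | tcp [0.3795 0.0283 0.3471] q [ 0.12  0.55  0.43  2.24 -0.05 -0.05] t 20.03
```

Request:
{"method": "jog_arm", "body": {"motion": "-1 0 0 0 0 0 -1;-1 0 0 0 0 0 -1;-1 0 0 0 0 0 -1;-1 0 0 0 0 0 -1;-1 0 0 0 0 0 -1;-1 0 0 0 0 0 -1;-1 0 0 0 0 0 -1;-1 0 0 0 0 0 -1;-1 0 0 0 0 0 -1;-1 0 0 0 0 0 -1;0 0 0 0 0 0 -1;0 0 0 0 0 0 -1"}}

```text
time_s: 21.03
tool_pos: [0.4487, 0.0425, 0.2753]
tool_rot: [0.218, -2.341, 0.096]
wrist_force: [0.5, -0.9, -0.2]
finger_gap: 0.0305
finger_force: 59.6
```

Run:
```python
from dr import *
I=[]
for w,b in(("scene",(270,190,395,290)),("top",(270,100,345,200))):
    k=robot.capture(w);np.savez("d_"+w,**k);axis(k);I.append(cv2.resize(k["pixels"][b[1]:b[3],b[0]:b[2],::-1],None,fx=4,fy=4,interpolation=cv2.INTER_CUBIC))
cv2.imwrite("pics/d1.png",np.hstack(I))
```

```text
pts 50 mouth x -0.0882 at x=-.09: y,z [ 0.0017 -0.0135] slopes [-0.01  -0.146] med 0.0007
tip in tool [-0.1508 -0.005  -0.0095] n in tool [ 1.     -0.0029  0.0063] q [ 0.13  0.71  0.54  2.19 -0.05 -0.04] F [-0.5  0.2 -1.2]Traceback (most recent call last):
  File "<stdin>", line 4, in <module>
  File "dr.py", line 13, in axis
    print("pts",len(b),"mouth x",np.percentile(q[:,0],1).round(4),"at x=-.09: y,z",r.x[[0,2]].round(4),"slopes",r.x[[1,3]].round(3),"med",np.median(abs(r.fun)).round(4))
                                 ~~~~~~~~~~~~~^^^^^^^^^^
    return _quantile_unchecked(
        a, q, axis, out, overwrite_input, method, keepdims, weights)
    return _ureduce(a,
                    func=_quantile_ureduce_func,
    ...<5 lines>...
                    overwrite_input=overwrite_input,
                    method=method)
    r = func(a, **kwargs)
    result = _quantile(arr,
                       quantiles=q,
    ...<2 lines>...
                       out=out,
                       weights=wgt)
    slices_having_nans = np.isnan(arr[-1, ...])
                                  ~~~^^^^^^^^^
IndexError: index -1 is out of bounds for axis 0 with size 0
```

Run:
```python
from dr import *
k=load("d_scene");s=robot.sense();R=Ro.from_rotvec(s["tool_rot"]).as_matrix();p=s["tool_pos"]
for q in([-.0885,0,-.0145],[-.0885,.0165,-.0145],[-.0885,-.0165,-.0145],[-.046,0,-.0145]):print(q,proj(k,p+R@q).round(1))
print("tip",proj(k,tip).round(1))
cv2.imwrite("pics/d1.png",cv2.resize(k["pixels"][150:290,270:410,::-1],None,fx=4.2,fy=4.2,interpolation=cv2.INTER_CUBIC))
```

```text
[-0.0885, 0, -0.0145] [316.4 214.6]
[-0.0885, 0.0165, -0.0145] [323.3 212.3]
[-0.0885, -0.0165, -0.0145] [309.3 217. ]
[-0.046, 0, -0.0145] [311.4 196.7]
tip [320.8 240.3]
```

View pics/d1.png

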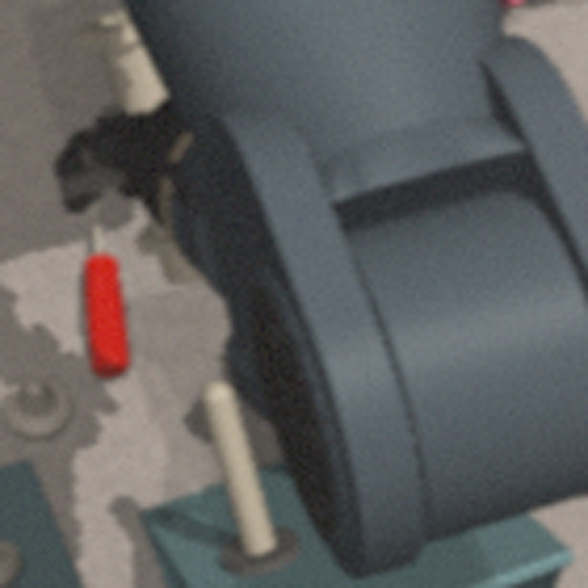

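The picture shows the free long peg at crop (218,390) to (260,545), with the wrist hiding the cylinder's mouth. Before inserting I'll check the wrist's clearance, and look for a slight turn about the peg that would give a view.

Run:
```python
from dr import *
d=-.3788;base=tip-.1*n
for w in("d_scene","d_top"):
    k=load(w);P=cloud(k)[k["depth"]>0];s=robot.sense()
    P=P[(P[:,2]>.2)&(P[:,0]>.25)&(P[:,0]<1)&(abs(P[:,1])<.4)]
    q=(P-base);sl,sd,h=q@up,q@side,q@n
    for a in np.arange(-.1,.55,.05):
        m=(sl>=a)&(sl<a+.05)
        if m.sum()>5:print(w,"slope %.2f"%a,m.sum(),"side",np.percentile(sd[m],[1,99]).round(3),"h",np.percentile(h[m],[1,99]).round(3))
print("side dir",side.round(2))
```

```text
d_scene slope -0.05 30 side [-0.214  0.016] h [0.19  0.465]
d_scene slope 0.00 480 side [-0.209  0.034] h [0.163 0.47 ]
d_scene slope 0.05 296 side [-0.209  0.059] h [0.238 0.476]
d_scene slope 0.10 283 side [-0.207  0.037] h [0.236 0.483]
d_scene slope 0.15 501 side [-0.204  0.055] h [0.241 0.59 ]
d_scene slope 0.20 3749 side [-0.205  0.055] h [0.251 0.581]
d_scene slope 0.25 4845 side [-0.19   0.051] h [0.243 0.558]
d_scene slope 0.30 4825 side [-0.077  0.053] h [0.219 0.492]
d_scene slope 0.35 5001 side [-0.061  0.049] h [0.28 0.43]
d_scene slope 0.40 4743 side [-0.051  0.056] h [0.225 0.366]
d_scene slope 0.45 6872 side [-0.048  0.056] h [0.206 0.308]
d_top slope -0.05 17 side [-0.115 -0.109] h [0.139 0.515]
d_top slope 0.00 53 side [-0.113 -0.107] h [0.133 0.551]
d_top slope 0.05 134 side [-0.134 -0.109] h [0.514 0.609]
d_top slope 0.10 1258 side [-0.217  0.017] h [0.569 0.625]
d_top slope 0.15 3504 side [-0.215  0.044] h [0.602 0.619]
d_top slope 0.20 8145 side [-0.213  0.049] h [0.532 0.615]
d_top slope 0.25 5384 side [-0.207  0.047] h [0.462 0.576]
d_top slope 0.30 3501 side [-0.077  0.05 ] h [0.401 0.494]
d_top slope 0.35 2811 side [-0.066  0.045] h [0.338 0.432]
d_top slope 0.40 2363 side [-0.055  0.046] h [0.283 0.368]
d_top slope 0.45 434 side [-0.055  0.044] h [0.269 0.311]
side dir [ 0.19 -0.98 -0.  ]
```

Run:
```python
from dr import *
from scipy.optimize import least_squares
k=load("d_scene");s=robot.sense();R=Ro.from_rotvec(s["tool_rot"]).as_matrix();p=s["tool_pos"]
q=(cloud(k)-p)@R;px=k["pixels"].astype(int)
bright=(px.min(-1)>115)&(k["depth"]>0)&(abs(q[...,1])<.035)&(abs(q[...,2]+.0145)<.04)&(q[...,0]>-.1)&(q[...,0]<.065)
v,u=np.nonzero(bright);Q=q[bright]
print(len(Q),"u",u.min(),u.max(),"v",v.min(),v.max());print(np.histogram(Q[:,0],np.arange(-.1,.07,.01)))
b=Q[(Q[:,0]>-.1)&(Q[:,0]<.04)]
f=lambda a:np.hypot(b[:,1]-a[0]-a[1]*b[:,0],b[:,2]-a[2]-a[3]*b[:,0])-.0165
r=least_squares(f,[0,0,-.0145,0],loss="soft_l1",f_scale=.002);print(r.x.round(4),np.median(abs(r.fun)),"foot end x",np.percentile(Q[:,0],99).round(4))
```

```text
123 u 295 315 v 153 217
(array([ 0,  1,  0,  0,  0,  0,  0,  0,  0,  0,  9, 37, 29, 22, 13, 12]), array([-1.00000000e-01, -9.00000000e-02, -8.00000000e-02, -7.00000000e-02,
       -6.00000000e-02, -5.00000000e-02, -4.00000000e-02, -3.00000000e-02,
       -2.00000000e-02, -1.00000000e-02, -5.55111512e-17,  1.00000000e-02,
        2.00000000e-02,  3.00000000e-02,  4.00000000e-02,  5.00000000e-02,
        6.00000000e-02]))
[-0.0009  0.0235 -0.0143 -0.0104] 0.000940032323701271 foot end x 0.0515
```

Request:
{"method": "jog_arm", "body": {"motion": "0 -0.4 0.45 0 0 0 -1;-1 0 0 0 0 0 -1;-1 0 0 0 0 0 -1;-1 0 0 0 0 0 -1;-1 0 0 0 0 0 -1;-1 0 0 0 0 0 -1;0 0 0 0 0 0 -1;0 0 0 0 0 0 -1"}}

```text
time_s: 21.8
tool_pos: [0.4809, 0.0444, 0.2362]
tool_rot: [0.218, -2.34, 0.096]
wrist_force: [0.2, 0.7, -0.3]
finger_gap: 0.0303
finger_force: 59.6
```

```bash
cat > ck.py <<'E'
from dr import *
s=robot.sense();R=Ro.from_rotvec(s["tool_rot"]).as_matrix();p=s["tool_pos"];T=(tip-p)@R;nt=n@R
print("tip in tool",T.round(4),"base",(T-.1*nt).round(4),"n",nt.round(4),"q",s["qpos"].round(2),"F",s["wrist_force"].round(1))
k=robot.capture("scene");np.savez("ck",**k)
from scipy.optimize import least_squares
q=(cloud(k)-p)@R;px=k["pixels"].astype(int)
b=(px.min(-1)>110)&(k["depth"]>0)&(abs(q[...,1])<.035)&(abs(q[...,2]+.0145)<.04)&(q[...,0]>-.03)&(q[...,0]<.04)
b=q[b]
if len(b)>20:
    f=lambda a:np.hypot(b[:,1]-a[0],b[:,2]-a[1])-.0165
    r=least_squares(f,[0,-.0145],loss="soft_l1",f_scale=.002);print("axis y,z",r.x.round(4),len(b))
E
python3 ck.py
```

```text
tip in tool [-0.1    -0.0012 -0.0145] base [-0.2    -0.0009 -0.0152] n [ 1.     -0.0027  0.0074] q [ 0.12  0.79  0.6   2.17 -0.05 -0.04] F [ 0.2  0.7 -0.3]
axis y,z [ 0.0007 -0.015 ] 75
```

Request:
{"method": "jog_arm", "body": {"motion": "-0.5 -0.05 0 0 0 0 -1;-0.5 -0.05 0 0 0 0 -1;-0.5 0 0 0 0 0 -1;-0.5 0 0 0 0 0 -1;-0.5 0 0 0 0 0 -1;-0.5 0 0 0 0 0 -1;-0.5 0 0 0 0 0 -1;0 0 0 0 0 0 -1;0 0 0 0 0 0 -1"}}

```text
time_s: 22.6
tool_pos: [0.5051, 0.0478, 0.2118]
tool_rot: [0.218, -2.341, 0.096]
wrist_force: [0.1, -0.8, -0.6]
finger_gap: 0.0304
finger_force: 59.6
```

```bash
python3 ck.py
python3 - <<'E'
from dr import *
k=load("ck");cv2.imwrite("pics/d2.png",cv2.resize(k["pixels"][180:290,270:400,::-1],None,fx=5,fy=5,interpolation=cv2.INTER_CUBIC))
E
```

```text
tip in tool [-0.0655 -0.0001 -0.0141] base [-0.1655  0.0002 -0.0147] n [ 1.     -0.0028  0.0063] q [ 0.12  0.85  0.66  2.18 -0.05 -0.04] F [ 0.1 -0.8 -0.6]
axis y,z [ 0.0012 -0.0152] 55
```

View pics/d2.png

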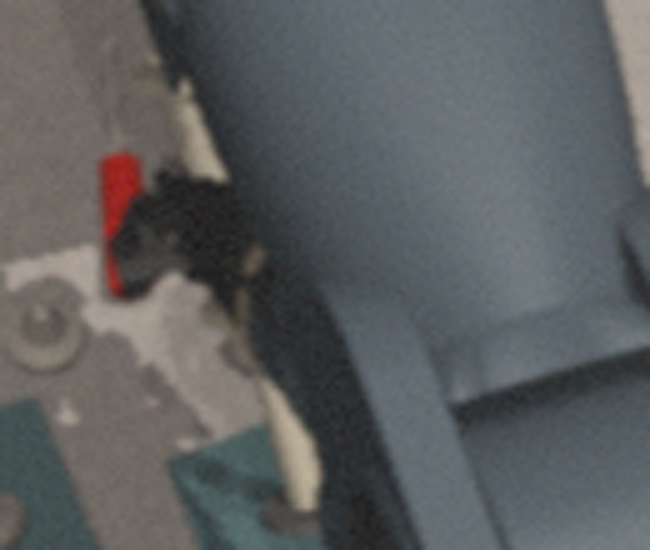

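The peg has entered the mouth (lower peg visible at crop (295,450)) and there is no force. Carrying on.

Request:
{"method": "jog_arm", "body": {"motion": "-0.6 0 0 0 0 0 -1;-0.6 0 0 0 0 0 -1;-0.6 0 0 0 0 0 -1;-0.6 0 0 0 0 0 -1;-0.6 0 0 0 0 0 -1;-0.6 0 0 0 0 0 -1;0 0 0 0 0 0 -1"}}

```text
time_s: 23.23
tool_pos: [0.5304, 0.0526, 0.1851]
tool_rot: [0.218, -2.341, 0.096]
wrist_force: [-0.1, 0.1, -0.3]
finger_gap: 0.0307
finger_force: 59.6
```

Request:
{"method": "jog_arm", "body": {"motion": "-0.6 0 0 0 0 0 -1;-0.6 0 0 0 0 0 -1;-0.6 0 0 0 0 0 -1;-0.6 0 0 0 0 0 -1;-0.6 0 0 0 0 0 -1;-0.3 0 0 0 0 0 -1;0 0 0 0 0 0 -1;0 0 0 0 0 0 -1"}}

```text
time_s: 23.9
tool_pos: [0.5527, 0.0567, 0.1629]
tool_rot: [0.218, -2.342, 0.096]
wrist_force: [-0.1, -0.3, -0.0]
finger_gap: 0.0305
finger_force: 59.6
```

```bash
python3 ck.py
```

```text
tip in tool [ 0.0034 -0.0001 -0.014 ] base [-0.0966  0.0002 -0.0146] n [ 1.     -0.0028  0.0062] q [ 0.13  0.98  0.83  2.21 -0.05 -0.04] F [-0.1 -0.3 -0. ]
```

Request:
{"method": "jog_arm", "body": {"motion": "-0.3 0 0 0 0 0 -1;-0.3 0 0 0 0 0 -1;0 0 0 0 0 0 -1;0 0 0 0 0 0 -1"}}

```text
time_s: 24.28
tool_pos: [0.5569, 0.0575, 0.1587]
tool_rot: [0.218, -2.342, 0.096]
wrist_force: [0.4, -0.2, -0.1]
finger_gap: 0.0305
finger_force: 59.6
```

Request:
{"method": "jog_arm", "body": {"motion": "-0.1 0 0 0 0 0 -1;-0.1 0 0 0 0 0 -1;0 0 0 0 0 0 -1;0 0 0 0 0 0 -1"}}

```text
time_s: 24.62
tool_pos: [0.5582, 0.0577, 0.1574]
tool_rot: [0.218, -2.342, 0.096]
wrist_force: [-0.1, 0.2, -0.3]
finger_gap: 0.0304
finger_force: 59.6
```

Request:
{"method": "jog_arm", "body": {"motion": "-0.1 0 0 0 0 0 -1;0 0 0 0 0 0 -1;0 0 0 0 0 0 -1"}}

```text
time_s: 24.87
tool_pos: [0.5589, 0.0579, 0.1567]
tool_rot: [0.218, -2.342, 0.096]
wrist_force: [-0.3, 0.6, -1.4]
finger_gap: 0.0307
finger_force: 59.6
```

Request:
{"method": "jog_arm", "body": {"motion": "-0.1 0 0 0 0 0 -1;0 0 0 0 0 0 -1;0 0 0 0 0 0 -1"}}

```text
time_s: 25.12
tool_pos: [0.5591, 0.0579, 0.1565]
tool_rot: [0.218, -2.341, 0.096]
wrist_force: [-4.0, -0.6, 2.8]
finger_gap: 0.0307
finger_force: 59.6
```

Request:
{"method": "jog_arm", "body": {"motion": "-0.1 0 0 0 0 0 -1;0 0 0 0 0 0 -1;0 0 0 0 0 0 -1"}}

```text
time_s: 25.37
tool_pos: [0.5592, 0.0579, 0.1565]
tool_rot: [0.218, -2.339, 0.096]
wrist_force: [-7.6, -1.6, 7.3]
finger_gap: 0.0301
finger_force: 59.5
```

Request:
{"method": "jog_arm", "body": {"motion": "-0.1 0 0 0 0 0 -1;0 0 0 0 0 0 -1;0 0 0 0 0 0 -1"}}

```text
time_s: 25.62
tool_pos: [0.5593, 0.0579, 0.1565]
tool_rot: [0.218, -2.338, 0.096]
wrist_force: [-11.2, -1.1, 10.1]
finger_gap: 0.0303
finger_force: 59.5
```

It is seated at about 15 N along the peg. Releasing and withdrawing up the slope.

Request:
{"method": "jog_arm", "body": {"motion": "0 0 0 0 0 0 0;0 0 0 0 0 0 0.1;0 0 0 0 0 0 0.1;0 0 0 0 0 0 0.1;0 0 0 0 0 0 0.1;0 0 0 0 0 0 0.1"}}

```text
time_s: 26.12
tool_pos: [0.5611, 0.0583, 0.1544]
tool_rot: [0.218, -2.342, 0.096]
wrist_force: [-0.6, 0.4, 0.2]
finger_gap: 0.0471
finger_force: 0.0
```

Request:
{"method": "jog_arm", "body": {"motion": "0 0 -0.5 0 0 0 0.1;0 0 -1 0 0 0 0.1;0 0 -1 0 0 0 0.1;0 0 -1 0 0 0 0.1;0 0 -1 0 0 0 0.1;0 0 -1 0 0 0 0.1;0 0 -1 0 0 0 0.1;0 0 -1 0 0 0 0.1;0 0 0 0 0 0 0.1"}}

```text
time_s: 26.87
tool_pos: [0.5725, 0.0626, 0.1833]
tool_rot: [0.224, -2.386, 0.095]
wrist_force: [-0.1, -0.2, -0.1]
finger_gap: 0.0473
finger_force: 0.0
```

```bash
python3 ck.py
```

```text
tip in tool [ 0.004  -0.0021  0.0148] base [-0.096  -0.0018  0.0187] n [ 0.9992 -0.0029 -0.0387] q [ 0.13  1.    0.95  2.27 -0.04 -0.04] F [-0.1 -0.2 -0.1]
axis y,z [-0.0134 -0.0094] 77
```

Request:
{"method": "jog_arm", "body": {"motion": "0 0 -0.5 0 -3 0 0.1;0 0 -1 0 -3 0 0.1;0 0 -1 0 -2 0 0.1;0 0 -1 0 -2 0 0.1;0 0 -1 0 -2 0 0.1;0 0 0 0 0 0 0.1"}}

```text
time_s: 27.42
tool_pos: [0.5998, 0.0679, 0.2211]
tool_rot: [0.245, -2.599, 0.075]
wrist_force: [0.2, -0.0, -0.3]
finger_gap: 0.0469
finger_force: 0.0
```

```bash
python3 ck.py
```

```text
tip in tool [ 0.0118 -0.0019  0.0603] base [-0.085  -0.0016  0.0854] n [ 0.9681 -0.0032 -0.2505] q [ 0.13  0.86  0.89  2.13 -0.03 -0.05] F [ 0.2 -0.  -0.3]
```

Request:
{"method": "jog_arm", "body": {"motion": "0 0 -1.5 0 -2 0 0.1;0 0 -2 0 -2 0 0.1;0 0 -2 0 -2 0 0.1;0 0 -2 0 -2 0 0.1;0 0 -2 0 -2 0 0.1;0 0 -2 0 -2 0 0.1;0 0 -2 0 -2 0 0.1;0 0 -2 0 -2 0 0.1;0 0 0 0 0 0 0.1"}}

```text
time_s: 28.22
tool_pos: [0.6487, 0.0787, 0.3548]
tool_rot: [0.274, -2.891, 0.043]
wrist_force: [-0.3, 0.1, 1.6]
finger_gap: 0.0471
finger_force: 0.0
```

Request:
{"method": "jog_arm", "body": {"motion": "0 -3 -1 0 0 0 0.1;0 -3 -1 0 0 0 0.1;0 -3 0 0 0 0 0.1;0 -3 0 0 0 0 0.1;0 -3 0 0 0 0 0.1;0 -3 0 0 0 0 0.1;0 -3 0 0 0 0 0.1;0 -3 0 0 0 0 0.1;0 0 0 0 0 0 0.1;0 0 0 0 0 0 0.1"}}

```text
time_s: 29.05
tool_pos: [0.6685, -0.1568, 0.3425]
tool_rot: [0.274, -2.918, 0.051]
wrist_force: [0.6, 0.4, 0.5]
finger_gap: 0.0471
finger_force: 0.0
```

Run:
```python
from dr import *
k=robot.capture("scene");t=robot.capture("top")
cv2.imwrite("pics/f.png",cv2.resize(k["pixels"][190:340,190:420,::-1],None,fx=3.4,fy=3.4,interpolation=cv2.INTER_CUBIC))
base=tip-.1*n
for c0 in(k,t):
    P=cloud(c0);q=P-base;h=q@n;r=np.linalg.norm(q-h[...,None]*n,axis=-1)
    m=(r<.03)&(h>.02)&(h<.2)&(c0["depth"]>0);print(m.sum(),"foot h",np.percentile(h[m],[95,98,99.5]).round(4))
s=robot.sense();print(s["time_s"],s["tool_pos"],s["wrist_force"])
```

```text
918 foot h [0.1402 0.141  0.1414]Traceback (most recent call last):
  File "<stdin>", line 7, in <module>
    return _quantile_unchecked(
        a, q, axis, out, overwrite_input, method, keepdims, weights)
    return _ureduce(a,
                    func=_quantile_ureduce_func,
    ...<5 lines>...
                    overwrite_input=overwrite_input,
                    method=method)
    r = func(a, **kwargs)
    result = _quantile(arr,
                       quantiles=q,
    ...<2 lines>...
                       out=out,
                       weights=wgt)
    slices_having_nans = np.isnan(arr[-1, ...])
                                  ~~~^^^^^^^^^
IndexError: index -1 is out of bounds for axis 0 with size 0
```

View pics/f.png

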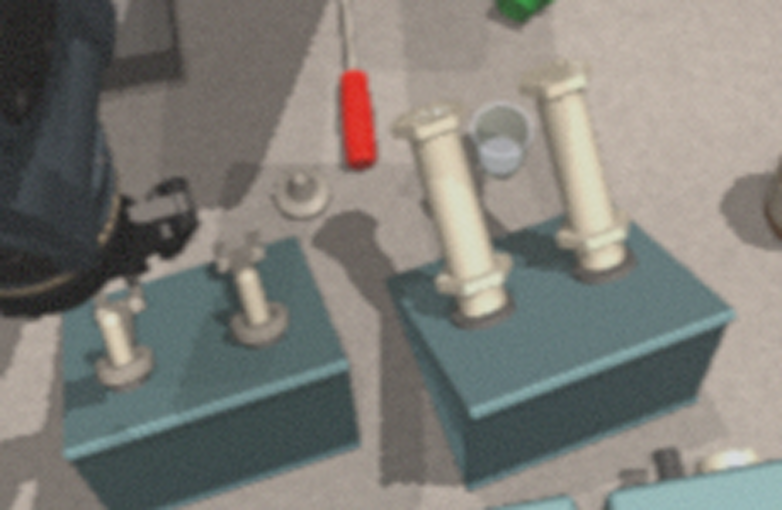

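Both are home. The cylinder's foot is 140 mm above the collar at crop (430,120), the spanner is at (123,360), nothing else has moved, and the arm is clear. Handing in.

```bash
python3 -c "
from workcell import robot
print(robot.finish_job())"
```

```text
the job is handed in; nothing more can be done
None
```

The spanner hangs home on the free short peg and the white cylinder sits upside down, home on the free long peg; both are released, the arm is clear, and the job was handed in at about 29 s of the 72 s allowed (no verdict was returned).

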